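Hover a printing block over its registration frame

ROBOT

A 6-joint arm with a two-finger parallel gripper is mounted at the origin on a cart in front of the work surface, level with it; the furniture and walls round the work are solid. World frame = base frame: x ahead of the robot, y to its left, z up, the work surface at z = 0. Lengths are in mm, angles in rad, forces in N, time in s.
With the tool pointing down it reaches from about 350 to 975 mm from the base axis. Payload 7.1 kg.
Tool frame: the origin (TCP) lies at the very end of the fingers, on their centre line; the grasp point (between the pads) lies 19 mm behind it (ctrl.pinch_z is the distance from the TCP to the grasp point, in mm); z points along the fingers, y is the direction in which the jaws open and shut (so a half turn about z gives the same grasp; the last joint's range is limited). The gripper opens to 88 mm and grips with 3 to 60 N. Pads are 20 mm wide; open, the fingers measure 115 mm over their backs; the gripper's body (75 mm by 178 mm) begins 61 mm behind the grasp point.
Start: joints at [-1.162, 0.423, 1.63, -0, 1.089, -0.019], TCP at [259.309, -568.651, 184.775] pointing down, gripper open.
Joint ranges: [-3, 3], [-0.9, 2.11], [0.09, 2.58], [-1.31, 4.45], [0.11, 2.69], [-2.54, 2.54]. Speed limits (rad/s): [2.39, 2.39, 3.01, 3.14, 3.14, 3.14].

INTERFACE

Orientations are given as a rotation vector (axis times angle).
In Python, from workcell import ctrl gives the robot as it stands.
- The arm moves only by the shell command python3 -m inch 'ROWS' [OPENING]. ROWS is JSON, a list of rows, each an object with "xyz": the shift along the tool's x, y, z in cm, a list of three; "spin": the turn about the tool's z in degrees. A call has 1 to 20 rows; each row is the pose to reach, as a shift and turn from the pose measured when the call began, along the tool's axes at that moment; what a row does not reach only later rows make up. A row lasts 1/10 s, in which the tool goes at most 50 mm and 8.59 degrees, less where a joint would pass 70% of its speed; a pose out of reach is approached as far as the arm can. A call with a gripper value outside its range is refused whole. OPENING is the closure, from 0 (fully open) to 1 (shut), set as the call begins (- or left out, the last holds). The fingers move at their own pace and stop on an object; the grip force is fixed at half the most. Time passes only in rows, so rows that repeat a pose let the fingers close. It gives the time, the measured TCP pose, the force and the opening at its end, in the units of the state.
- ctrl.get_obs(): the state, without advancing time (a new reading comes with each control period).
- ctrl.get_image(name): name is "scene" or "top"; returns the picture (400x640x3 uint8, red, green, blue); there is no depth.
- ctrl.camera_info(name): a dict with "camera_matrix" (3x3 intrinsics, pixels), "R" (3x3) and "t" (3): a world point X has camera coordinates R X + t. Camera axes: x right, y down, z forward; pixel columns grow to the right and rows downward; lengths in mm; the calibration is good to about 2 mm. A picture is of the moment at which its call begins. camera_info takes no time and is no camera call.
- ctrl.close_job(): hands the job in, once; it reports no verdict.
The state is a dict: "t": time; "qpos": joint angles; "qvel": joint speeds; "joint_torque": joint torques, N m; "ee_pos": TCP position; "orientation": TCP orientation; "ft_force": force on the tool from outside, world axes, zero at the start; "moment": the same for the moment, N m; "width": finger opening in mm.
Only numpy, scipy, OpenCV 4.12 (cv2) and the standard library are available. Lean on these libraries where they do the work, as an engineer would, in place of code of your own. Each camera call takes 0.05 s, during which the arm holds its last target. There are 200 camera calls.

TASK

Pick up by its grip the printing block that fits the opening of the wooden registration frame (the oblong one, not the round one), carry it over the row of ink bottles, and stop with it hovering about 1 cm above the frame's rails, level, centred over the opening and lined up with it, ready to print. The block must never touch the frame, and the bottles and the other block stay where they are. Finish while still holding the block there, still and in the air: do not lower it or let go.

Things in the scene. Friction and masses are not known exactly. Their poses are not given: they have to be found in the camera images.
- block: The oblong wooden printing block, loose, about 0.12 kg. Body 60 (x) x 40 (y) x 23 mm high, dark carved face underneath. On top stands a pale bar grip, centred, 46 mm long (along x), 16 mm thick (across y), from 22 to 64 mm above the underside, its top rounded. Origin: centre of the underside; z up. It starts standing on the table, turned up to 40 degrees either way. A half turn makes no difference.
- round_block: The other printing block, loose, not to be used: round body of 64 mm diameter, 23 mm high, with the same bar grip (46 x 16 mm along its x, top at 64 mm). Origin: centre of the underside. It stands beside the oblong block, about 115 to 250 mm from it; which of the two stands nearer the robot varies.
- frame: The registration frame, fixed to the table: plywood board 150 (x) x 126 (y) x 5 mm with four wooden rails on it (outside 116 x 96 mm, top of rails 14 mm above the table) round an oblong opening of 72 (x) x 52 (y) mm with white paper in it. Origin: centre of the board's underside, on the table; z up.
- opening (a point): Centre of the frame's opening, level with the top of the rails (14 mm above the table). x along the opening's 72 mm length, y along its 52 mm width.
- tray: Low dark wooden tray, fixed, 280 (x) x 62 (y) x 16 mm, with a row of four ink bottles along its x axis; it lies between the blocks and the frame, its length pointing away from the robot. Floor 5 mm thick. Origin: centre of the underside. The bottle caps reach 65 mm above the table.
- ink_2: A round dark red ink bottle with white cap, 43 mm diameter, 60 mm tall, loose, standing in the tray at about x = -99 mm of the tray's axes. Origin: centre of the underside.
- ink_3: A square black ink bottle with black cap, 44 x 44 mm, 57 mm tall, loose, standing in the tray at about x = -33 mm of the tray's axes. Origin: centre of the underside.
- ink_6: A round purple ink bottle with black cap, 43 mm diameter, 60 mm tall, loose, standing in the tray at about x = 33 mm of the tray's axes. Origin: centre of the underside.
- ink_5: A round brown ink bottle with white cap, 43 mm diameter, 60 mm tall, loose, standing in the tray at about x = 99 mm of the tray's axes. Origin: centre of the underside.
Things that resemble listed ones, but are neither listed nor needed, are in the scene too. What is shaped like the ink_6 but green is not meant.

How it is judged:
By the outcome, as a careful person would: the job done as asked, in the order asked, and still so for the second after the job is handed in, while the arm keeps its last pose, push and grip.
It also fails if it takes over 38 s, if anything falls off the work surface, if the arm or the gripper's body presses on something with over 40 N, if the wrist force passes 120 N, or if a joint passes its speed limit or range.

## Working session

There is one attempt and no reset: what is moved stays moved. The work goes in short steps, Python scripts to look and compute and a shell command to move; the robot and the scene stay as the last step left them, time stands still between calls to the robot, and variables do not carry over. Pictures are saved under pics/ and viewed, about 8 in all and at most 12, crops included, and the job is handed in when it is done.

```bash
mkdir -p pics; ls
python3 - <<'E'
from workcell import ctrl
import cv2,numpy as np
for n in("scene","top"):
    im=ctrl.get_image(n); cv2.imwrite(f"pics/{n}0.png",cv2.cvtColor(im,cv2.COLOR_RGB2BGR))
    c=ctrl.camera_info(n); R=np.array(c["R"]);print(n,np.round(c["camera_matrix"],1).tolist(),np.round(R,3).tolist(),np.round(-R.T@np.array(c["t"])))
o=ctrl.get_obs();print(o)
E
```

```text
pics
scene [[481.4, 0.0, 315.5], [0.0, 481.4, 195.4], [0.0, 0.0, 1.0]] [[-0.828, -0.561, 0.015], [-0.327, 0.459, -0.826], [0.456, -0.689, -0.563]] [ 78. 738. 648.]
top [[385.4, 0.0, 319.8], [0.0, 385.4, 203.8], [0.0, 0.0, 1.0]] [[-0.01, -1.0, -0.001], [-0.997, 0.01, -0.077], [0.077, 0.0, -0.997]] [ 496.  -47. 1008.]
{'t': 0.1, 'qpos': array([-1.16203705e+00,  4.23787534e-01,  1.63060033e+00,  5.03094498e-05,
        1.08860511e+00, -1.90107934e-02]), 'qvel': array([-2.17769145e-06, -4.26991422e-04, -9.72198670e-04, -8.44702983e-05,
       -1.79548820e-03,  1.15898073e-03]), 'joint_torque': array([ 2.76798464e-04, -5.45617175e+01, -2.74322748e+01,  6.45949412e-02,
        1.88087794e-02, -2.93211531e-05]), 'ee_pos': array([ 259.08749638, -568.1595034 ,  184.07024298]), 'orientation': array([-3.06866408e+00, -6.66498896e-01,  3.57120160e-04]), 'ft_force': array([-0.37851619, -0.42567722, -0.1378429 ]), 'moment': array([ 0.02552063, -0.02101833,  0.00885844]), 'width': 87.6720702394123}
```

View pics/top0.png

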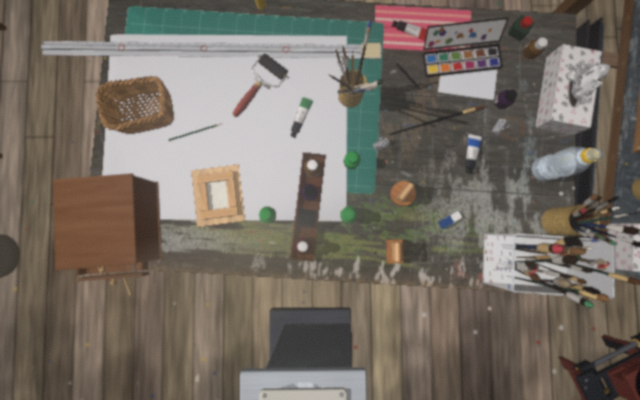

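View pics/scene0.png

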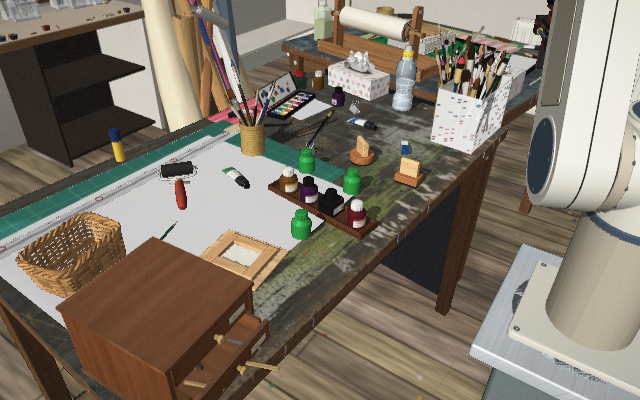

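Top view: oblong block ≈(394,250), round block ≈(403,192), frame ≈(217,196), tray ≈(308,205). Next I enlarge these areas.

Run:
```python
import cv2,numpy as np
t=cv2.imread("pics/top0.png");s=cv2.imread("pics/scene0.png")
def c(im,u,v,w,h,k):return cv2.resize(im[v:v+h,u:u+w],None,fx=k,fy=k,interpolation=cv2.INTER_CUBIC)
a=np.hstack([c(t,365,225,50,37,8),c(t,187,160,66,74,6)[:296*1+148,:396][:296]])
b=np.hstack([c(s,385,145,50,50,8),c(s,196,222,100,75,4)[:300].copy() if 0 else cv2.resize(s[222:297,196:295],(396,400))])
o=np.vstack([a[:, :796],b[:300,:796]]);cv2.imwrite("pics/crop1.png",o);print(o.shape)
```

```text
(596, 796, 3)
```

View pics/crop1.png

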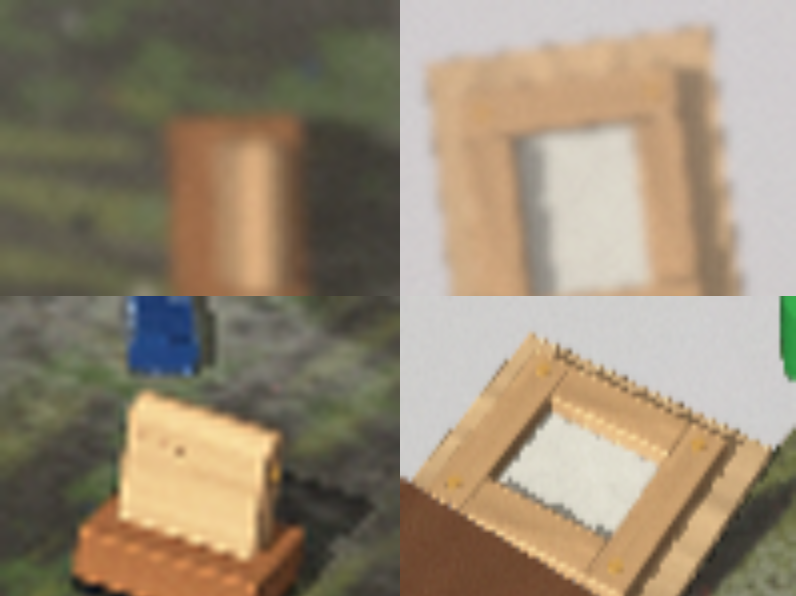

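```bash
cat > h.py <<'E'
import cv2,numpy as np
from workcell import ctrl
def ray(n,uv,z):
    c=ctrl.camera_info(n);K,R,t=[np.array(c[k]) for k in("camera_matrix","R","t")]
    uv=np.atleast_2d(np.float64(uv));d=(np.linalg.inv(K)@np.c_[uv,np.ones(len(uv))].T).T@R
    o=-R.T@t
    return (o+d*((z-o[2])/d[:,2:]))[:,:2]
def proj(n,X):
    c=ctrl.camera_info(n);K,R,t=[np.array(c[k]) for k in("camera_matrix","R","t")]
    p=(np.atleast_2d(X)@R.T+t)@K.T
    return p[:,:2]/p[:,2:]
def mask(im,box,lo,hi):   # HSV mask inside box u0,v0,u1,v1, largest contour
    h=cv2.cvtColor(im,cv2.COLOR_BGR2HSV);m=cv2.inRange(h,np.array(lo),np.array(hi));k=np.zeros_like(m)
    u0,v0,u1,v1=box;k[v0:v1,u0:u1]=m[v0:v1,u0:u1]
    return k
def rect(n,m,z,hull=True):   # min-area rect on plane z
    cs,_=cv2.findContours(m,cv2.RETR_EXTERNAL,cv2.CHAIN_APPROX_NONE);c=max(cs,key=cv2.contourArea).reshape(-1,2)
    p=ray(n,c,z);r=cv2.minAreaRect(p.astype(np.float32))
    bp=cv2.boxPoints(r);e=bp[1]-bp[0];f=bp[2]-bp[1]
    l=e if np.hypot(*e)>np.hypot(*f) else f
    a=np.degrees(np.arctan2(l[1],l[0]));a=(a+90)%180-90
    return np.round(r[0],1),np.round(r[1],1),round(float(a),1)
E
python3 - <<'E'
from h import *
t=cv2.imread("pics/top0.png");s=cv2.imread("pics/scene0.png")
h=cv2.cvtColor(t,cv2.COLOR_BGR2HSV);hs=cv2.cvtColor(s,cv2.COLOR_BGR2HSV)
print(h[[250,250,196,196,250],[388,396,198,217,375]],h[215,225:250:3].tolist())
print(hs[[173,183,250],[405,402,240]])
mB=mask(t,(375,230,415,275),(5,110,70),(25,255,255));mF=mask(t,(185,158,250,234),(5,50,60),(28,255,255))
print("block top z23",rect("top",mB,23));print("frame z5",rect("top",mF,5))
mg=mask(t,(375,230,415,275),(8,60,160),(25,140,255));print("grip z62",rect("top",mg,60))
mP=mask(t,(200,170,235,220),(0,0,100),(179,45,255));print("paper",rect("top",mP,5))
mt=mask(t,(285,145,335,265),(0,0,0),(179,255,95));print("tray",rect("top",mt,16))
mBs=mask(s,(385,145,430,190),(5,90,90),(25,255,255))
cs,_=cv2.findContours(mBs,cv2.RETR_EXTERNAL,cv2.CHAIN_APPROX_NONE);c=max(cs,key=cv2.contourArea)
v=np.zeros_like(s);v[mBs>0]=s[mBs>0]
tiles=[cv2.resize(x,(400,300),interpolation=0) for x in(cv2.bitwise_and(t,t,mask=mB)[230:275,365:425],cv2.bitwise_and(t,t,mask=mF)[155:235,175:265],v[145:195,380:440],cv2.bitwise_and(t,t,mask=mt)[145:265,250:370])]
cv2.imwrite("pics/m.png",np.vstack([np.hstack(tiles[:2]),np.hstack(tiles[2:])]))
E
```

```text
[[ 13 135 157]
 [ 14 103 218]
 [ 16  92 209]
 [ 21  20 219]
 [ 30  72 106]] [[15, 97, 189], [15, 95, 172], [15, 96, 167], [16, 92, 181], [16, 90, 184], [16, 85, 183], [16, 78, 182], [6, 6, 201], [0, 4, 205]]
[[ 18 107 235]
 [ 75  16  31]
 [ 24  23 224]]
block top z23 (array([ 450.1, -233.8]), array([40.7, 60.9]), -1.3)
frame z5 (array([584.8, 212.7]), array([181.9, 140.3]), 4.5)
grip z62 (array([ 447.9, -227.7]), array([51.1, 21.7]), 3.7)
paper (array([600.4, 222.1]), array([70.6, 49.2]), 6.8)
tray (array([560.9, -28.3]), array([109.8, 284.3]), -0.7)
```

View pics/m.png

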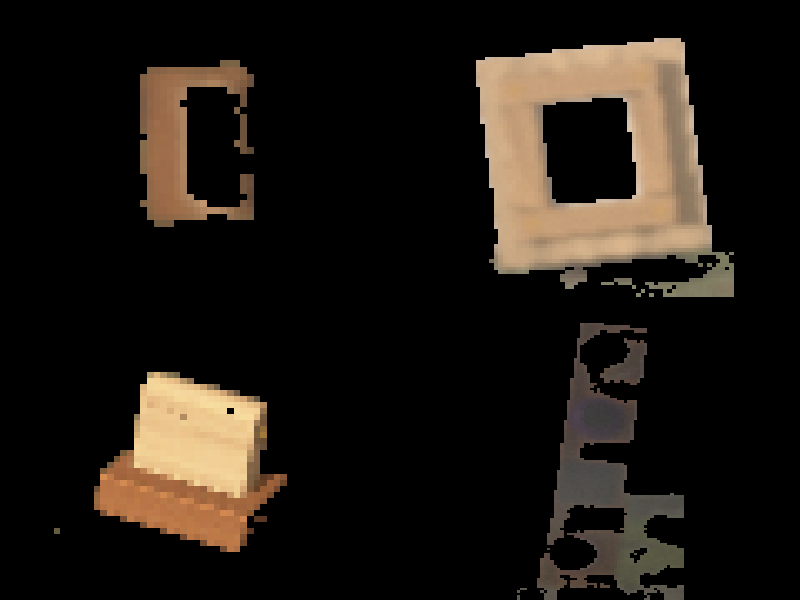

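```bash
cat >> h.py <<'E'
def sides(n,m,zs):
    """paper quad: fit 4 edge lines; zs(k) = plane per outward direction"""
    cs,_=cv2.findContours(m,cv2.RETR_EXTERNAL,cv2.CHAIN_APPROX_NONE);c=max(cs,key=cv2.contourArea)
    for e in np.linspace(1,12,45):
        q=cv2.approxPolyDP(cv2.convexHull(c),e,True)
        if len(q)==4:break
    q=q.reshape(4,2).astype(float);p=c.reshape(-1,2).astype(float);cen=q.mean(0);out=[]
    for i in range(4):
        a,b=q[i],q[(i+1)%4];L=np.hypot(*(b-a));d=(b-a)/L;nn=np.array([-d[1],d[0]])
        if (cen-a)@nn>0:nn=-nn
        r=p-a;k=(abs(r@nn)<2)&(r@d>.15*L)&(r@d<.85*L)
        pts=p[k]+.5*nn   # contour runs through pixel centres
        out.append((nn,pts))
    return q,out
E
python3 - <<'E'
from h import *
t=cv2.imread("pics/top0.png");s=cv2.imread("pics/scene0.png")
mF=mask(t,(185,158,250,227),(5,50,60),(24,255,255));mF=cv2.morphologyEx(mF,cv2.MORPH_OPEN,np.ones((5,5)))
print("frame z5",rect("top",mF,5))
def edges(n,m,zl):
    q,o=sides(n,m,0);print(n,q.tolist())
    cam={"top":np.array([496,-47.]),"scene":np.array([78,738.])}[n]
    cen=ray(n,[q.mean(0)],8)[0];tocam=cam-cen
    for nn,pts in o:
        w=ray(n,[q.mean(0),q.mean(0)+nn*10],8);dirw=w[1]-w[0]
        z=zl[0] if dirw@tocam>0 else zl[1]
        P=ray(n,pts,z);vx,vy,x,y=cv2.fitLine(P.astype(np.float32),2,0,.01,.01).ravel()
        N=np.array([-vy,vx]);N=N if N@(np.array([x,y])-cen)>0 else -N
        print(" z",z,"n",len(pts),"mid",np.round(P.mean(0),1),"normal deg",round(float(np.degrees(np.arctan2(N[1],N[0]))),1),"dist along normal",round(float(N@np.array([x,y])),1))
mPs=mask(s,(210,225,275,285),(0,0,120),(179,50,255));edges("scene",mPs,(14,5))
# block grip/body in scene
hs=cv2.cvtColor(s,cv2.COLOR_BGR2HSV)
X=lambda z,a,c,l,w:np.array([[c[0]+i*l/2*np.cos(a)-j*w/2*np.sin(a),c[1]+i*l/2*np.sin(a)+j*w/2*np.cos(a),z] for i,j in((1,1),(-1,1),(-1,-1),(1,-1))])
for a in(-2,0,2):
    print(a,np.round(proj("scene",X(0,np.radians(a),(450,-234),60,40)),1).tolist(),np.round(proj("scene",X(23,np.radians(a),(450,-234),60,40)),1).tolist())
E
python3 - <<'E'
import cv2
s=cv2.imread("pics/scene0.png")[145:195,380:440];cv2.imwrite("pics/b.png",cv2.resize(s,(720,600),interpolation=cv2.INTER_LINEAR))
E
```

```text
frame z5 (array([597.2, 220.8]), array([152.5, 126.9]), 6.6)
scene [[274.0, 225.0], [274.0, 244.0], [210.0, 245.0], [210.0, 225.0]]
 z 14 n 14 mid [580.2 132.3] normal deg -141.8 dist along normal -538.0Traceback (most recent call last):
  File "<stdin>", line 15, in <module>
  File "<stdin>", line 12, in edges
cv2.error: OpenCV(4.12.0) /io/opencv/modules/imgproc/src/linefit.cpp:50: error: (-215:Assertion failed) count > 0 in function 'fitLine2D_wods'
```

View pics/b.png

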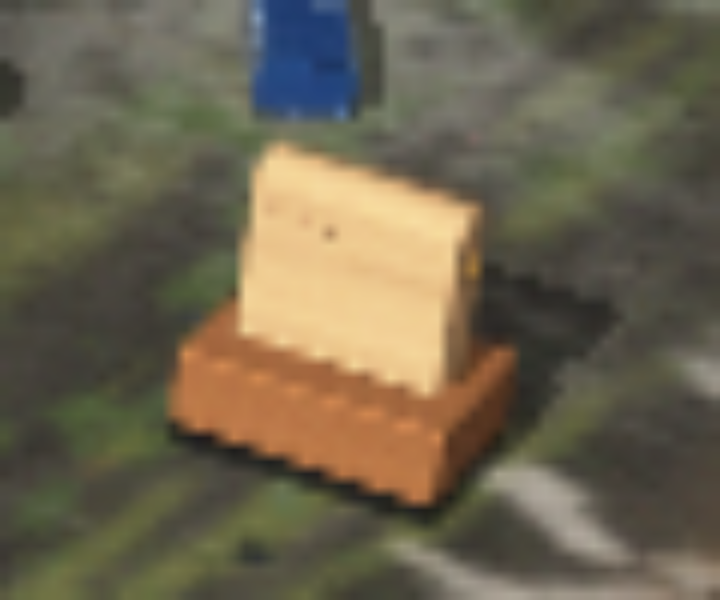

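Run:
```python
from h import *
def f(p): return np.round(p,1).tolist()
b=ray("scene",[(395,174.2),(416.7,181),(422.9,174.2)],23);print("body top",f(b),"diag centre",f((b[0]+b[2])/2),"lens",f([np.hypot(*(b[0]-b[1])),np.hypot(*(b[1]-b[2]))]),"ang",np.degrees(np.arctan2(*(b[0]-b[1])[::-1])))
g=ray("scene",[(380+270/12,145+145/12),(380+482/12,145+205/12)],62);print("grip top",f(g),f(g.mean(0)),"ang",np.degrees(np.arctan2(*(g[0]-g[1])[::-1])))
z5=ray("scene",[(228.5,229.3),(289.75,250.3)],5);print("board",f(z5),np.hypot(*(z5[0]-z5[1])),np.degrees(np.arctan2(*(z5[0]-z5[1])[::-1])))
def rc(c,a,l,w):
    a=np.radians(a);u=np.array([np.cos(a),np.sin(a)]);v=np.array([-u[1],u[0]])
    return [np.array(c)+i*l/2*u+j*w/2*v for i,j in((1,1),(-1,1),(-1,-1),(1,-1))]
print("board expected",f(rc((597.2,220.8),6.6,150,126)))
print("paper z5",f(ray("scene",[(221,255.9),(234.25,242.1),(261,252.8),(248.5,266.8)],5)),"z14",f(ray("scene",[(221,255.9),(234.25,242.1),(261,252.8),(248.5,266.8)],14)))
print("open exp",f(rc((597.2,220.8),6.6,72,52)))
```

```text
body top [[476.1, -216.9], [419.1, -219.2], [419.6, -257.3]] diag centre [447.8, -237.1] lens [57.1, 38.1] ang 2.3758224407853232
grip top [[472.1, -240.5], [426.5, -243.3]] [449.3, -241.9] ang 3.551034637908634
board [[678.4, 166.6], [530.6, 146.1]] 149.23052869311414 7.920602872330735
board expected [[664.5, 292.0], [515.5, 274.8], [529.9, 149.6], [678.9, 166.8]]
paper z5 [[632.4, 238.4], [639.7, 191.4], [573.3, 185.5], [566.9, 231.2]] z14 [[624.6, 245.4], [631.8, 199.0], [566.3, 193.2], [560.1, 238.3]]
open exp [[630.0, 250.8], [558.5, 242.5], [564.4, 190.8], [635.9, 199.1]]
```

Run:
```python
from h import *
from scipy.spatial.transform import Rotation as Ro
P=[[259,-568,184],[259,-568,400],[0,0,0],[0,0,300],[449,-236,0]]
for n in("top","scene"):print(n,np.round(proj(n,P)).tolist())
R=Ro.from_rotvec(ctrl.get_obs()["orientation"]).as_matrix();print(np.round(R,3))
print("holder px z0",ray("top",[(484,235),(600,310)],0), ray("top",[(484,235),(600,310)],150))
d=np.array([449,-236,130])-ctrl.get_obs()["ee_pos"];print("tool shift",R.T@d)
```

```text
top [[571.0, 345.0], [664.0, 386.0], [304.0, 432.0], [296.0, 521.0], [393.0, 251.0]]
scene [[538.0, 89.0], [564.0, 0.0], [585.0, 323.0], [656.0, 177.0], [407.0, 182.0]]
[[ 0.91   0.415 -0.001]
 [ 0.415 -0.91   0.001]
 [ 0.    -0.001 -1.   ]]
holder px z0 [[ 487.98835724 -473.61692273]
 [ 293.18052593 -762.90448651]] [[ 489.18594377 -410.08945538]
 [ 323.37476395 -656.31729916]]
tool shift [ 310.58498514 -223.37715712   54.40495008]
```

```bash
python3 -m inch '[{"xyz":[1,-2.3,-1],"spin":0},{"xyz":[3,-6.5,-2.5],"spin":2},{"xyz":[5.2,-11.4,-4],"spin":5},{"xyz":[7.8,-17,-4.6],"spin":9},{"xyz":[10.4,-22.5,-4.6],"spin":13},{"xyz":[14,-22.8,-4],"spin":17},{"xyz":[18,-22.8,-3],"spin":20},{"xyz":[22,-22.6,-1],"spin":22},{"xyz":[25.5,-22.4,1.5],"spin":22},{"xyz":[28.5,-22.3,3.5],"spin":22},{"xyz":[30.5,-22.3,5],"spin":22},{"xyz":[31.1,-22.3,5.4],"spin":22},{"xyz":[31.1,-22.3,5.4],"spin":22},{"xyz":[31.1,-22.3,5.4],"spin":22}]' 0
python3 - <<'E'
from h import *
from scipy.spatial.transform import Rotation as Ro
o=ctrl.get_obs();R=Ro.from_rotvec(o["orientation"]).as_matrix();print(o["ee_pos"],np.degrees(np.arctan2(R[1,0],R[0,0])),o["ft_force"],R[:,2])
a=[cv2.cvtColor(ctrl.get_image(n),cv2.COLOR_RGB2BGR) for n in("scene","top")]
cv2.imwrite("pics/s1.png",a[0]);cv2.imwrite("pics/t1.png",a[1])
cv2.imwrite("pics/c1.png",np.hstack([cv2.resize(a[0][110:200,360:460],(400,360)),cv2.resize(a[1][190:280,340:440],(400,360))]))
d=np.array([449,-236,28])-o["ee_pos"];print("shift",R.T@d)
E
```

```text
t: 1.5
ee_pos: [448.9, -236.5, 130.9]
orientation: [-3.14, -0.068, 0.001]
ft_force: [0.4, 0.1, 0.3]
width: 87.7
[ 448.94318471 -236.51046157  130.85468774] 2.4956452082614913 [0.44076012 0.14929601 0.27292088] [-6.28854111e-04  1.13323896e-03 -9.99999160e-01]
shift [  0.13853256  -0.38823841 102.8551441 ]
```

View pics/c1.png

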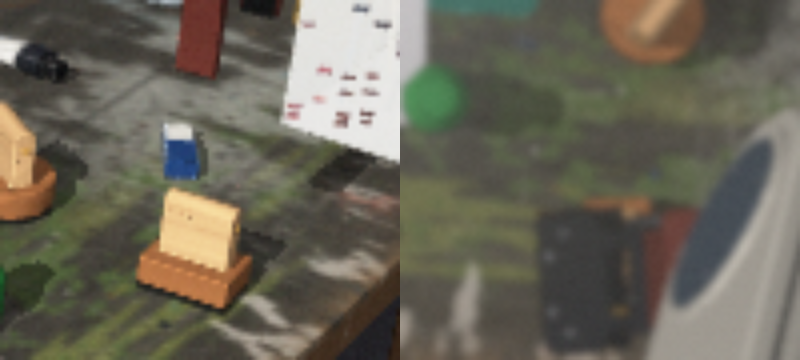

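The block stands clear under the open fingers, with one red finger visible at scene ≈(410,129). Descending.

```bash
python3 -m inch '[{"xyz":[0,0,2],"spin":0},{"xyz":[0,0,5],"spin":0},{"xyz":[0,0,7.5],"spin":0},{"xyz":[0,0,9.2],"spin":0},{"xyz":[0,0,10],"spin":0},{"xyz":[0,0,10.2],"spin":0},{"xyz":[0,0,10.2],"spin":0},{"xyz":[0,0,10.2],"spin":0}]' 0; python3 -c "
from h import *
s=cv2.cvtColor(ctrl.get_image('scene'),cv2.COLOR_RGB2BGR);cv2.imwrite('pics/c2.png',cv2.resize(s[110:210,350:470],(720,600)))"
```

```text
t: 2.4
ee_pos: [449.7, -237.3, 30.3]
orientation: [3.141, 0.067, 0.003]
ft_force: [0.8, -0.1, 0.6]
width: 87.9
```

View pics/c2.png

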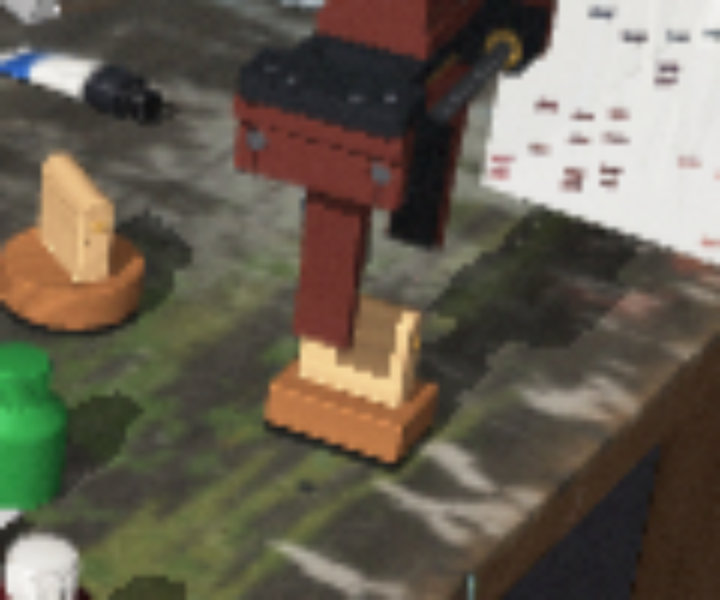

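Fingers straddle the grip at about (355,330) in this crop, clear of the body. Closing.

```bash
python3 -m inch '[{"xyz":[0,0,0.1],"spin":0},{"xyz":[0,0,0.1],"spin":0},{"xyz":[0,0,0.1],"spin":0},{"xyz":[0,0,0.1],"spin":0},{"xyz":[0,0,0.1],"spin":0},{"xyz":[0,0,0.1],"spin":0},{"xyz":[0,0,0.1],"spin":0},{"xyz":[0,0,0.1],"spin":0},{"xyz":[0,0,0.1],"spin":0},{"xyz":[0,0,0.1],"spin":0},{"xyz":[0,0,0.1],"spin":0},{"xyz":[0,0,0.1],"spin":0}]' 1
```

```text
t: 3.65
ee_pos: [449.7, -237.3, 29.2]
orientation: [3.141, 0.067, 0.003]
ft_force: [-0.7, 0.3, -0.1]
width: 0.3
```

Width 0.3 means nothing is gripped, so I look.

```bash
python3 -c "
from h import *
s=cv2.cvtColor(ctrl.get_image('scene'),cv2.COLOR_RGB2BGR);cv2.imwrite('pics/c3.png',cv2.resize(s[110:210,350:470],(720,600)))
print(ctrl.get_obs()['width'],ctrl.get_obs()['qpos'])"
```

```text
0.5528810607339143 [-5.09312749e-01  5.00233541e-01  1.97771444e+00  1.18312423e-03
  6.61869492e-01  1.01789717e+00]
```

View pics/c3.png

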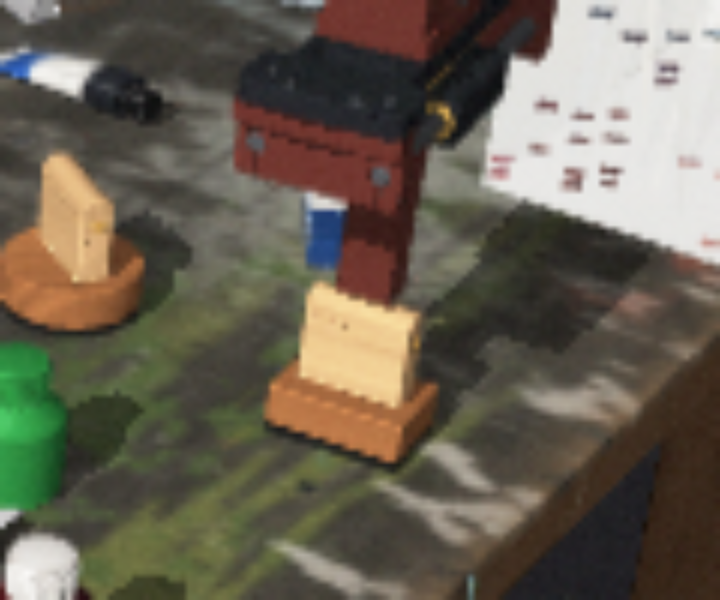

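```bash
python3 -c "
from h import *
print(proj('scene',[[449.7,-237.3,29.2],[449.7,-237.3,64],[451,-193,30],[449,-236,64]]))
for z in (30,50,64,80,100): print(z,ray('scene',[(411.5,159.5),(404.2,167.5)],z).round(1).tolist())
t=cv2.cvtColor(ctrl.get_image('top'),cv2.COLOR_RGB2BGR);s=cv2.cvtColor(ctrl.get_image('scene'),cv2.COLOR_RGB2BGR)
cv2.imwrite('pics/c4.png',np.hstack([cv2.resize(t[215:285,360:430],(400,400),interpolation=2),cv2.resize(s[140:190,390:440],(400,400),interpolation=2)]))
"
```

```text
[[408.62584171 171.79786868]
 [410.40483331 159.5782727 ]
 [400.30317973 179.17924082]
 [410.44165368 159.88116902]]
30 [[469.2, -296.1], [467.1, -248.5]]
50 [[456.5, -262.6], [454.5, -216.6]]
64 [[447.7, -239.2], [445.7, -194.2]]
80 [[437.6, -212.4], [435.7, -168.7]]
100 [[424.9, -179.0], [423.1, -136.8]]
```

View pics/c4.png

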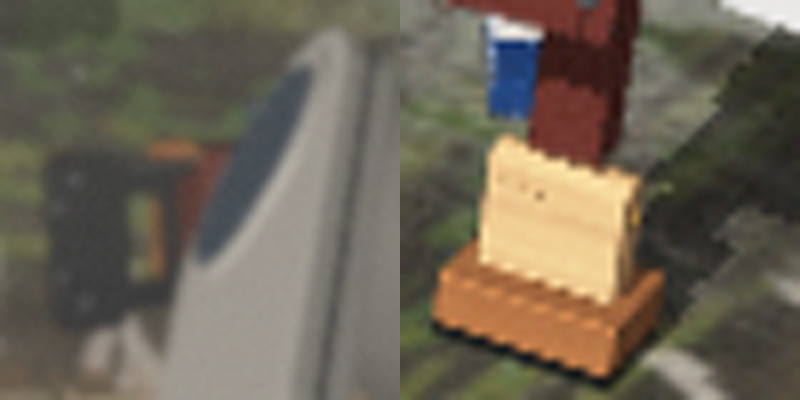

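```bash
python3 -c "
from h import *
print(ctrl.pinch_z, [x for x in dir(ctrl) if not x.startswith('_')])
for z in (131,150,166): print(z,proj('scene',[[450.8,-192.5,z]]),ray('scene',[(410,129)],z))
o=ctrl.get_obs();print(o['ee_pos'],o['ft_force'],o['qpos'])
"
```

```text
18.700000000000003 ['Unreachable', 'camera_info', 'close_job', 'get_image', 'get_obs', 'pinch_z']
131 [[405.33887755 142.02640678]] [[ 470.53250913 -260.05255337]]
150 [[406.34805866 134.58094676]] [[ 456.11006571 -223.37630988]]
166 [[407.21338134 128.19683459]] [[ 443.96485019 -192.4910522 ]]
[ 449.70478605 -237.27261977   29.23532209] [-0.99869776 -0.00153413  0.11080547] [-5.09373315e-01  5.00217162e-01  1.97776827e+00  1.11765146e-03
  6.61833026e-01  1.01789421e+00]
```

Both views of the tip (open and closed) and the earlier hover picture agree. The real fingertips are about 35 mm higher than the reported z, so the fingers closed just above the grip. I open, go down by that amount, and check before closing.

```bash
python3 -m inch '[{"xyz":[0,0,0],"spin":0},{"xyz":[0,0,0],"spin":0},{"xyz":[0,0,0],"spin":0},{"xyz":[0,0,0],"spin":0},{"xyz":[0,0,0],"spin":0},{"xyz":[0,0,0],"spin":0},{"xyz":[0,0,0],"spin":0},{"xyz":[0,0,0],"spin":0},{"xyz":[0,0,1],"spin":0},{"xyz":[0,0,2],"spin":0},{"xyz":[0,0,2.8],"spin":0},{"xyz":[0,0,3.3],"spin":0},{"xyz":[0,0,3.3],"spin":0},{"xyz":[0,0,3.3],"spin":0}]' 0;  python3 -c "
from h import *
s=cv2.cvtColor(ctrl.get_image('scene'),cv2.COLOR_RGB2BGR);cv2.imwrite('pics/c5.png',cv2.resize(s[110:210,350:470],(720,600)))"
```

```text
t: 5.2
ee_pos: [449.7, -237.2, -4.0]
orientation: [3.141, 0.067, 0.002]
ft_force: [0.2, -0.7, -0.9]
width: 87.8
```

View pics/c5.png

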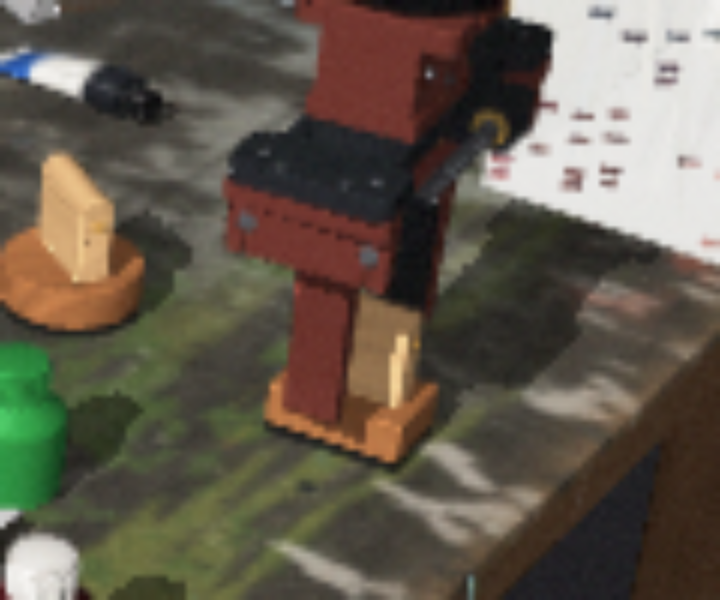

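The near finger now stands in front of the grip, with its tip at about (315,420), at z ≈ 30. Closing.

```bash
python3 -m inch '[{"xyz":[0,0,0],"spin":0},{"xyz":[0,0,0],"spin":0},{"xyz":[0,0,0],"spin":0},{"xyz":[0,0,0],"spin":0},{"xyz":[0,0,0],"spin":0},{"xyz":[0,0,0],"spin":0},{"xyz":[0,0,0],"spin":0},{"xyz":[0,0,0],"spin":0},{"xyz":[0,0,0],"spin":0},{"xyz":[0,0,0],"spin":0}]' 1; python3 -c "
from h import *
s=cv2.cvtColor(ctrl.get_image('scene'),cv2.COLOR_RGB2BGR);cv2.imwrite('pics/s6.png',s);cv2.imwrite('pics/c6.png',cv2.resize(s[140:200,380:440],(600,600),interpolation=2))
print(ctrl.get_obs()['ft_force'],ctrl.get_obs()['moment'])"
```

```text
t: 6.25
ee_pos: [449.8, -237.3, -3.8]
orientation: [3.141, 0.067, 0.003]
ft_force: [0.0, -0.1, -1.7]
width: 15.9
[ 0.38087709  1.91764517 -1.48291931] [ 0.05308213  0.01946844 -0.01712748]
```

```bash
python3 -m inch '[{"xyz":[0,0,-0.5],"spin":0},{"xyz":[0,0,-1.5],"spin":0},{"xyz":[0,0,-3],"spin":0},{"xyz":[0,0,-5],"spin":0},{"xyz":[0,0,-7],"spin":0},{"xyz":[0,0,-9],"spin":0},{"xyz":[0,0,-11],"spin":0},{"xyz":[0,0,-12.5],"spin":0},{"xyz":[0,0,-13],"spin":0},{"xyz":[0,0,-13],"spin":0},{"xyz":[0,0,-13],"spin":0}]'; python3 -c "
from h import *
from scipy.spatial.transform import Rotation as Ro
o=ctrl.get_obs();R=Ro.from_rotvec(o['orientation']).as_matrix();print(o['width'],o['ft_force'],np.degrees(np.arctan2(R[1,0],R[0,0])))
print(R.T@(np.array([597,220.5,o['ee_pos'][2]])-o['ee_pos']))"
```

```text
t: 7.4
ee_pos: [449.1, -237.0, 125.8]
orientation: [-3.141, -0.067, -0.002]
ft_force: [-0.1, 0.5, -1.2]
width: 16.1
16.106119200583315 [-0.11456374  0.47068913 -1.18574102] 2.4462271469990258
[ 1.67269275e+02 -4.50751266e+02  2.57040017e-01]
```

```bash
python3 -m inch '[{"xyz":[0.3,-1,0],"spin":0},{"xyz":[1,-3,0],"spin":0},{"xyz":[2,-5.5,0],"spin":0},{"xyz":[3,-8.5,0],"spin":-1},{"xyz":[4.2,-11.5,0],"spin":-1},{"xyz":[5.4,-14.5,0],"spin":-1.5},{"xyz":[6.5,-17.5,0],"spin":-2},{"xyz":[7.6,-20.5,0],"spin":-2},{"xyz":[8.7,-23.5,0],"spin":-2.5},{"xyz":[9.8,-26.5,0],"spin":-3},{"xyz":[10.9,-29.5,0],"spin":-3},{"xyz":[12,-32.5,0],"spin":-3.5},{"xyz":[13.1,-35.5,0],"spin":-4},{"xyz":[14.2,-38.5,0],"spin":-4.2},{"xyz":[15.2,-41,0],"spin":-4.2},{"xyz":[16,-43,0],"spin":-4.2},{"xyz":[16.5,-44.5,0],"spin":-4.2},{"xyz":[16.7,-45,0],"spin":-4.2},{"xyz":[16.7,-45.1,0],"spin":-4.2},{"xyz":[16.7,-45.1,0],"spin":-4.2}]'
```

```text
t: 9.4
ee_pos: [596.2, 220.1, 125.7]
orientation: [3.136, 0.182, 0.0]
ft_force: [-0.2, 0.5, -1.4]
width: 15.7
```

```bash
python3 -m inch '[{"xyz":[0,0,1],"spin":0},{"xyz":[0,0,2.5],"spin":0},{"xyz":[0,0,4.5],"spin":0},{"xyz":[0,0,6.3],"spin":0},{"xyz":[0,0,7.5],"spin":0},{"xyz":[0,0,8],"spin":0},{"xyz":[0,0,8],"spin":0},{"xyz":[0,0,8],"spin":0},{"xyz":[0,0,8],"spin":0}]'; python3 -c "
from h import *
s=cv2.cvtColor(ctrl.get_image('scene'),cv2.COLOR_RGB2BGR);cv2.imwrite('pics/s7.png',s)
t=cv2.cvtColor(ctrl.get_image('top'),cv2.COLOR_RGB2BGR);cv2.imwrite('pics/t7.png',t)
print(ctrl.get_obs()['ee_pos'],ctrl.get_obs()['ft_force'])
def rc(c,a,l,w,z):
    a=np.radians(a);u=np.array([np.cos(a),np.sin(a)]);v=np.array([-u[1],u[0]])
    return [np.r_[np.array(c)+i*l/2*u+j*w/2*v,z] for i,j in((1,1),(-1,1),(-1,-1),(1,-1))]
for z in (50,73):print(z,proj('scene',rc((597,220.5),6.6,60,40,z)).round(1).tolist())
cv2.imwrite('pics/c7.png',cv2.resize(s[195:275,200:300],(800,600)[:1]+(640,),interpolation=2)[:600])
cv2.imwrite('pics/c7.png',cv2.resize(s[200:275,200:300],(800,600),interpolation=2))
"
```

```text
t: 10.3
ee_pos: [596.9, 220.3, 46.5]
orientation: [-3.136, -0.182, -0.003]
ft_force: [-0.1, -1.2, -0.3]
width: 16.1
[596.73902272 220.29093661  46.51262598] [-0.51760382  0.02074712 -1.39618751]
50 [[219.8, 241.3], [245.8, 251.2], [257.5, 239.2], [232.1, 230.0]]
73 [[218.7, 232.0], [245.0, 241.7], [256.9, 229.9], [231.1, 220.7]]
```

View pics/c7.png

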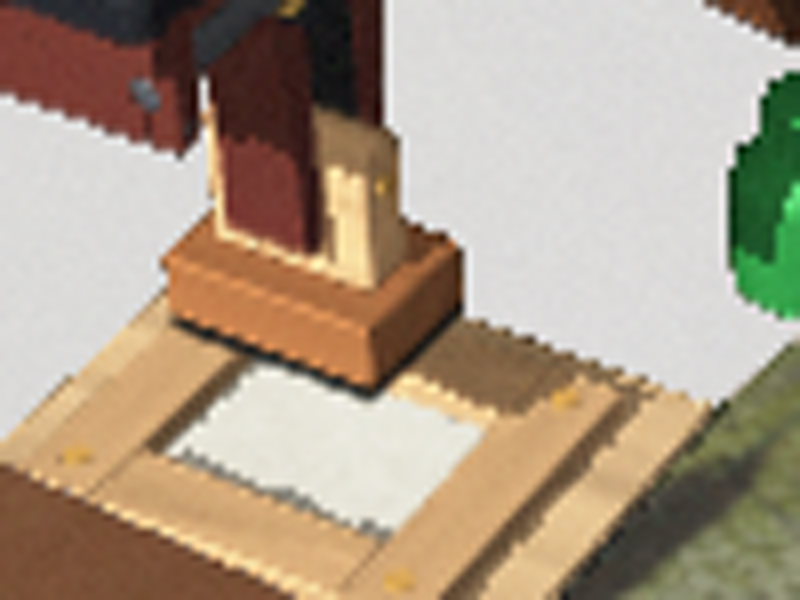

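Run:
```python
from h import *
from scipy.optimize import least_squares
f=lambda p:np.round(p,1).tolist()
# block from corners, body top z=73, underside z=50 (lower corners)
uv=np.array([(220.6,232.9),(246.5,241.25),(257.75,231.25),(246.5,249.4),(221.9,240.3),(257.75,239.75)])
L=np.array([(30,20,73),(-30,20,73),(-30,-20,73),(-30,20,50),(30,20,50),(-30,-20,50.)])
def X(p,L):
    a=np.radians(p[2]);R=np.array([[np.cos(a),-np.sin(a)],[np.sin(a),np.cos(a)]]);return np.c_[L[:,:2]@R.T+p[:2],L[:,2]+p[3]]
for fix in(0,1):
    r=least_squares(lambda p:(proj("scene",X(np.r_[p[:3],p[3] if not fix else 0],L))-uv).ravel(),[597,220,6.6,0],loss="soft_l1")
    print("block",f(r.x),f(r.fun))
# frame far edges from scene0
s=cv2.imread("pics/scene0.png");h=cv2.cvtColor(s,cv2.COLOR_BGR2HSV).astype(int);S=h[...,1]
def edge(n,p0,p1,nrm):
    """half-level crossing of saturation along nrm, at points between p0 and p1"""
    out=[]
    for k in np.linspace(.08,.92,40):
        b=np.array(p0)*(1-k)+np.array(p1)*k;d=np.arange(-4,4.01,.25);q=(b+d[:,None]*nrm).astype(np.float32)
        v=cv2.remap(S.astype(np.float32),q[:,:1],q[:,1:],cv2.INTER_LINEAR).ravel()
        i=np.where((v[:-1]>=45)&(v[1:]<45))[0]
        if len(i):out.append(q[i[-1]])
    return np.array(out)
for nm,p0,p1 in(("-y",(228.5,229.3),(285,249)),("+x",(228.5,229.3),(201,259))):
    d=np.subtract(p1,p0);n=np.array([d[1],-d[0]])/np.hypot(*d)
    if nm=="+x":n=-n
    e=edge(nm,p0,p1,n);P=ray("scene",e,5);vx,vy,x,y=cv2.fitLine(P.astype(np.float32),cv2.DIST_HUBER,0,.01,.01).ravel()
    a=np.radians(6.6);u=np.array([np.cos(a),np.sin(a)]);v=np.array([-u[1],u[0]])
    m=np.median(P-[597.2,220.8],0)
    print(nm,len(e),"ang",round(float(np.degrees(np.arctan2(vy,vx))),1),"board-frame x,y of edge:",f([np.median((P-[597.2,220.8])@u),np.median((P-[597.2,220.8])@v)]),"expect -63 in y / 75 in x")
# top camera: opening quad with line-by-line check
t=cv2.imread("pics/top0.png")
mF=mask(t,(185,158,250,227),(5,50,60),(24,255,255));mF=cv2.morphologyEx(mF,cv2.MORPH_OPEN,np.ones((5,5)));q,o=sides("top",mF,0);print(f(ray("top",q,5)))
```

```text
block [623.1, 190.7, 6.2, -32.4] [0.5, -0.7, -0.6, 0.3, -0.5, -0.8, 0.2, 1.1, 0.3, 0.8, 0.1, -0.5]
block [595.1, 218.6, 5.1, 0.0] [-0.5, -1.4, -0.6, 0.4, 0.5, -1.2, 0.3, 1.7, -0.6, 0.6, 1.1, -0.4]
-y 40 ang 6.9 board-frame x,y of edge: [3.9, -65.7] expect -63 in y / 75 in x
+x 40 ang -83.0 board-frame x,y of edge: [76.7, -12.1] expect -63 in y / 75 in x
[[678.1, 170.1], [530.7, 150.9], [519.0, 275.6], [663.4, 288.3]]
```

The scene crop shows the block level and above the opening, with its near lower corner at about (246.5,249.4) px. Measured against the frame in the same camera, it sits about 2 mm short in x. I correct that and lower to the hover height.

```bash
python3 -m inch '[{"xyz":[0.1,0,0.5],"spin":0},{"xyz":[0.2,0,1.2],"spin":0},{"xyz":[0.2,0,1.8],"spin":0},{"xyz":[0.2,0,2.3],"spin":0},{"xyz":[0.2,0,2.6],"spin":0},{"xyz":[0.2,0,2.6],"spin":0},{"xyz":[0.2,0,2.6],"spin":0},{"xyz":[0.2,0,2.6],"spin":0},{"xyz":[0.2,0,2.6],"spin":0}]'; python3 -c "
from h import *
s=cv2.cvtColor(ctrl.get_image('scene'),cv2.COLOR_RGB2BGR);cv2.imwrite('pics/s8.png',s)
o=ctrl.get_obs();print(o['ee_pos'],o['ft_force'],o['orientation'],abs(o['qvel']).max())
def rc(c,a,l,w,z):
    a=np.radians(a);u=np.array([np.cos(a),np.sin(a)]);v=np.array([-u[1],u[0]])
    return [np.r_[np.array(c)+i*l/2*u+j*w/2*v,z] for i,j in((1,1),(-1,1),(-1,-1),(1,-1))]
for c in((597,220.5),(598.5,219)):
  for z in (24,47):print(c,z,((proj('scene',rc(c,6.7,60,40,z))-[200,200])*8).round().tolist())
cv2.imwrite('pics/c8.png',cv2.resize(s[200:275,200:300],(800,600),interpolation=2))
"
```

```text
t: 11.3
ee_pos: [599.0, 220.6, 20.8]
orientation: [-3.136, -0.182, -0.003]
ft_force: [0.1, 0.4, -1.8]
width: 15.7
[598.97399933 220.57521084  20.80968181] [-1.16045483 -0.89990033 -1.78882933] [-3.13616841 -0.18174932 -0.00326658] 0.0020498502824202102
(597, 220.5) 24 [[169.0, 413.0], [374.0, 492.0], [466.0, 395.0], [265.0, 321.0]]
(597, 220.5) 47 [[160.0, 340.0], [367.0, 419.0], [461.0, 323.0], [258.0, 249.0]]
(598.5, 219) 24 [[169.0, 407.0], [373.0, 486.0], [465.0, 390.0], [265.0, 316.0]]
(598.5, 219) 47 [[160.0, 335.0], [367.0, 413.0], [460.0, 318.0], [257.0, 244.0]]
```

View pics/c8.png

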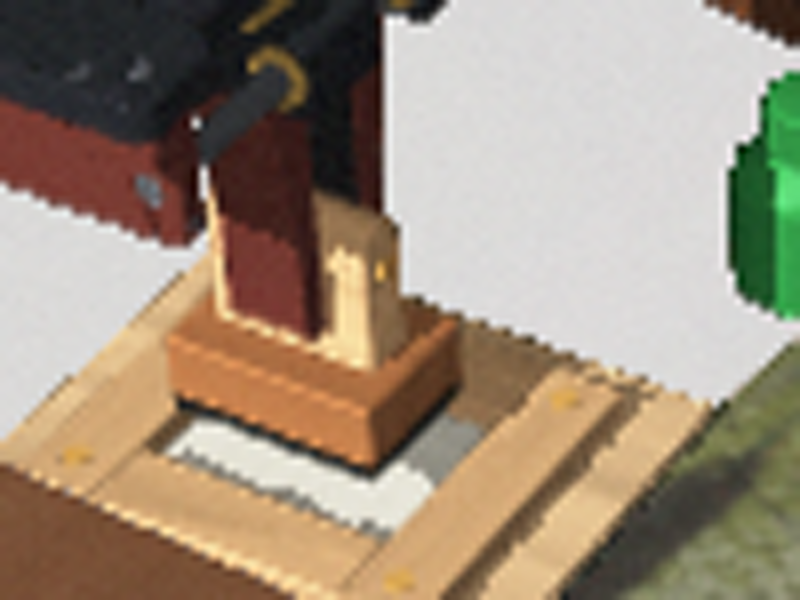

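Scene crop: block level and centred over the opening to within about 1–2 mm. Body-top corners are at (170,342), (372,410) and (460,322), against (160,335), (367,413) and (460,318) expected, and a gap above the rails is visible. I compare the bottles and round block with the start picture, then hand in.

```bash
python3 -c "
from h import *
a=cv2.imread('pics/scene0.png');b=cv2.imread('pics/s8.png');d=cv2.absdiff(a,b).max(2)
for n,(u,v,w,h) in dict(tray=(266,165,114,75),round=(345,132,32,36),green=(288,205,26,38)).items(): print(n,(d[v:v+h,u:u+w]>40).sum(),'px changed')
o=ctrl.get_obs();print(o['t'],o['ee_pos'],o['width'],abs(o['qvel']).max())
print(ctrl.close_job())"
```

```text
tray 613 px changed
round 383 px changed
green 137 px changed
11.35 [598.97399933 220.57521084  20.80968181] 15.728178584402098 0.0020498502824202102
the job is handed in; nothing more can be done
None
```

```bash
python3 -c "
from h import *
a=cv2.imread('pics/scene0.png')
for f in('s1','s6','s7','s8'):
  b=cv2.imread(f'pics/{f}.png');r=[]
  for n,(u,v,w,h) in dict(tray=(266,165,114,75),round=(345,132,32,36),corner=(20,210,100,60)).items():
    A,B=[cv2.cvtColor(x[v:v+h,u:u+w],6).astype(np.float32) for x in(a,b)];r.append((n,int((cv2.absdiff(A,B)>40).sum()),np.round(cv2.phaseCorrelate(A,B,cv2.createHanningWindow((w,h),5))[0],2).tolist()))
  print(f,r)"
```

```text
s1 [('tray', 0, [0.01, 0.51]), ('round', 0, [0.06, 0.03]), ('corner', 0, [0.01, 0.0])]
s6 [('tray', 0, [0.03, 0.49]), ('round', 0, [0.02, 0.04]), ('corner', 0, [0.02, 0.01])]
s7 [('tray', 399, [0.05, 0.44]), ('round', 282, [0.04, -0.1]), ('corner', 0, [0.01, -0.04])]
s8 [('tray', 468, [0.05, 0.49]), ('round', 335, [-0.24, -0.21]), ('corner', 0, [0.04, 0.0])]
```

I handed the job in at t ≈ 11.4 s, with the oblong block gripped by its bar and held still about 1 cm above the rails, over the opening. The robot gave no verdict.

**What happened:** The first close missed the grip. The real fingertips sit about 35 mm higher than the reported z, so the fingers shut just above the bar without touching it. I opened, went down by that amount and gripped it, with a finger opening of 16 mm matching the bar's thickness. I carried the block with its underside about 130 mm above the table, over the bottles, turned it to match the frame and corrected 2 mm along x before stopping.

**Last checks:**
- **Height:** the underside is about 24.6 mm above the table by lift from where it stood, so about 10.6 mm above the rails.
- **Centring:** the scene camera put it within about 1–2 mm of centre. The two cameras disagree by about 2 mm on where the frame is.
- **Alignment:** the tool is turned 6.6°. The frame measured 6.6° in the top view and 6.9° in the scene view. A rough corner fit of the held block, taken before the last lowering, gave 5–6°.
- **Forces:** wrist readings were under 3 N whenever I read them, so I saw no sign of contact with the frame.

**Unclear check:** comparing pictures from before and after, pixels changed around the tray and the round block once the arm stood over the frame. I think this is the arm's shadow or the arm covering them. The measured shifts were about a quarter pixel or less against the earlier pictures, and the block was carried well above the 65 mm caps. I did not confirm it by viewing a picture.

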